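# Load the sample press with slotted weights

## Task

Finish loading the small sample press, whose stem already carries the green slotted weight: slide the brass weight onto the stem so that it lies flat on the green one, then the blue weight flat on the brass one. Push each fully home, so that it sits centred round the stem, and turn the slots so that each of the three points at least 60 degrees away from both of the others. Leave the green weight on its pan and do not disturb the red weight, the glassware or the other things on the bench.

Things in the scene. Friction and masses are not known exactly. Their poses are not given: they have to be found in the camera images.
- press: bench press, fixed: grey 110 mm square base plate, 12 mm thick, a glass sample cell (58 mm diameter) on it, and over that a round pan with an upright stem. Origin: centre of the underside, on the stem's axis
- press_pan (a point): centre of the pan's top face, 70 mm above the bench (pan 40 mm diameter). From it rises the stem, 8 mm diameter, ending in a black round head (20 mm diameter, 8 mm high) whose underside is 54 mm above the pan. The head is wider than the weights' slots: weights go on only sideways below it
- green_weight: slotted disc, 56 mm diameter, 14 mm thick, green, about 240 g; slot 12 mm wide from the rim to 5 mm past the centre. Two 15 mm long flats on the rim, 54 mm apart, parallel to the slot, for gripping across. Origin: centre of underside; x points to the slot's open mouth, z up. Starts loose on the pan, round the stem, slot any way
- brass_weight: slotted disc, 56 mm diameter, 16 mm thick, brass-coloured, about 280 g; slot 12 mm wide from the rim to 5 mm past the centre. Two 15 mm long flats on the rim, 54 mm apart, parallel to the slot, for gripping across. Origin: centre of underside; x points to the slot's open mouth, z up. Starts flat on the bench
- blue_weight: slotted disc, 56 mm diameter, 12 mm thick, blue, about 200 g; slot 12 mm wide from the rim to 5 mm past the centre. Two 15 mm long flats on the rim, 54 mm apart, parallel to the slot, for gripping across. Origin: centre of underside; x points to the slot's open mouth, z up. Starts flat on the bench
- green_weight_slot (a point): middle of the open slot mouth of the green weight, on its rim 28 mm from the disc's axis, at half its thickness
- brass_weight_slot (a point): middle of the open slot mouth of the brass weight, on its rim 28 mm from the disc's axis, at half its thickness
- blue_weight_slot (a point): middle of the open slot mouth of the blue weight, on its rim 28 mm from the disc's axis, at half its thickness
- petri_dish: closed glass petri dish, 92 mm diameter, 16 mm high; origin under its centre. Leave it alone
- dropper_a: small clear dropper bottle, 44 mm diameter, 100 mm high; origin under its centre. Leave it alone
- dropper_b: second dropper bottle, like the first. Leave it alone
- beaker: glass beaker, 70 mm diameter, 85 mm high; origin under its centre. Leave it alone
- tube_brush: small brush with a white handle, 170 mm long, lying on the bench. Leave it alone
- red_weight: slotted disc, 56 mm diameter, 12 mm thick, red, about 200 g; slot 12 mm wide from the rim to 5 mm past the centre. Two 15 mm long flats on the rim, 54 mm apart, parallel to the slot, for gripping across. Origin: centre of underside; x points to the slot's open mouth, z up. Spare, not needed: leave it alone
Things that resemble listed ones, but are neither listed nor needed, are in the scene too. There is more than one size of the brass_weight; the job needs the smallest.

How it is judged:
By the outcome, as a careful person would: the job done as asked, in the order asked, and still so for the second after the job is handed in, with the robot touching nothing.
It also fails if it takes over 61 s, if anything falls off the work surface, if the arm or the gripper's body presses on something with over 40 N, if the wrist force passes 120 N, or if a joint passes its speed limit or range.

## Robot

A 6-joint arm with a two-finger parallel gripper is mounted at the origin on the work surface. World frame = base frame: x ahead of the robot, y to its left, z up, the work surface at z = 0. Lengths are in m, angles in rad, forces in N, time in s.
With the tool pointing down it reaches from about 0.425 to 0.95 m from the base axis. Payload 3.5 kg.
Tool frame: the origin (TCP) lies midway between the tips of the shut fingers; the grasp point (between the pads) lies 19 mm behind it; z points along the fingers, y is the line along which they close (so a half turn about z gives the same grasp; the last joint's range is limited). The gripper opens to 85 mm and grips with 20 to 120 N. Pads are 22 mm wide; open, the fingers measure 114 mm over their backs; the gripper's body (76 mm by 85 mm) begins 54 mm behind the grasp point. The pads swing forward as they close: fully open they stand 13 mm farther back than shut.
Start: joints at [-1.303, 0.286, 1.577, -0, 1.279, -0.15], TCP at [0.274, -0.617, 0.231] pointing down, gripper open.
Joint ranges: [-2.77, 2.77], [-0.9, 2.22], [0.21, 2.48], [-1.53, 4.67], [0.24, 2.81], [-2.84, 2.84]. Speed limits (rad/s): [2.79, 2.79, 3.14, 3.14, 3.14, 3.14].

## Interface

Orientations are given as a unit quaternion [x, y, z, w].
In Python, from bench import get_state, grab_frame, hand_in, masks_of gives the robot as it stands. The module is installed in compiled form; this text tells all that it offers.
- The arm moves only by the tool arm_command, never from a script. Its argument "targets" is a list of rows, each an object with "twist": the turn, a rotation vector about the tool's x, y, z in degrees, a list of three; "offset": the shift along the tool's x, y, z in mm, a list of three; "claw": the opening, from -1 (shut) to 1 (fully open). In form: [{"twist": [ax, ay, az], "offset": [dx, dy, dz], "claw": claw}, ...]. A call has 1 to 10 rows; each row shifts and turns the commanded pose from where the row before left it, along the tool's axes as they then stand; what a row does not reach is not made up. A row lasts 1/10 s, in which the tool goes at most 50 mm and 8.59 degrees, less where a joint would pass 70% of its speed; a pose out of reach is approached as far as the arm can. A call is refused whole if a number of a shift passes 50 or a number of a turn 8.59, either way. A call with a gripper value outside its range is refused whole. The fingers move at their own pace and stop on an object; "newtons" is the grip in N (left out, the last holds). Time passes only in rows, so rows that do not move let the fingers close. It gives the time, the measured TCP pose, the force, the opening and the grip force at its end, in the units of the state.
- get_state(): the state, without advancing time (a new reading comes with each control period).
- grab_frame(name): name is "scene" or "side" or "wrist"; returns a dict with "color" (480x640x3 uint8, red, green, blue), "fx", "fy", "cx", "cy" (pixels), "k1" (the pictures are not rectified: a ray, as slopes to the right and down, at radius r is drawn at 1 + k1 r^2 times it, then the intrinsics apply), "xyz" and "rotation" of the camera in the world. Camera axes: x right, y up, looking along -z (the intrinsics and any distortion apply to the point x, -y, -z); pixel columns grow to the right and rows downward; lengths in m; the calibration is good to about 2 mm. A picture is of the moment at which its call begins. There is no depth.
- hand_in(): hands the job in; it is judged then, once.
Trained networks look in the newest picture that a camera, given by its name, has taken for a name from the list of things; names that differ only in an ending like _2 or _b are one class to them, and where a whole thing is asked for, a point or a joint stands for the part that bears it (a point fixed in the world has none). Each returns a list of dicts, best first, with "conf" (0 to 1); they miss things now and then, are a little off and sometimes report something else, mostly with a low value. They report only what shows in the picture. A call takes as long as a camera call. They do not tell look-alikes from the thing itself.
- masks_of(target, camera): "pixels" (480x640 bool, what is visible of it) and "extent" ([centre column, centre row, width, height] in pixels, round what is visible of it).
The state is a dict: "time_s": time; "qpos": joint angles; "joint_velocities": joint speeds; "joint_efforts": joint torques, N m; "tool_pos": TCP position; "ee_rot": TCP orientation; "contact_force": force on the tool from outside, world axes, zero at the start; "torque": the same for the moment, N m; "grip_width": finger opening in m; "grasp_force": force on a finger pad.
Only numpy, scipy, OpenCV 4.12 (cv2) and the standard library are available. Lean on these libraries where they do the work, as an engineer would, in place of code of your own. Each camera call takes 0.05 s, during which the arm holds its last target. There are 200 camera calls.

## Working session

There is one attempt and no reset: what is moved stays moved. The work goes in short steps, Python scripts to look and compute and a tool call to move; the robot and the scene stay as the last step left them, time stands still between calls to the robot, and variables do not carry over. Pictures are saved under pics/ and viewed, at most 10 in all, crops included, and the job is handed in when it is done.

Besides the shell and the picture viewer there is one more tool, called by a JSON object that holds its "op" and its "data". arm_command: Moves the arm, as the interface text tells. Its arguments: {"type":"object","properties":{"targets":{"type":"array","items":{"type":"object","properties":{"twist":{"type":"array","items":{"type":"number"}},"offset":{"type":"array","items":{"type":"number"}},"claw":{"type":"number"}}}},"newtons":{"type":"number"}},"required":["targets"]}

```bash
mkdir -p pics
cat > h.py <<'E'
import numpy as np, cv2, json
from bench import get_state, grab_frame, hand_in, masks_of
from scipy.spatial.transform import Rotation as R
def rot(f):
    r=np.array(f["rotation"],float)
    return r if r.shape==(3,3) else R.from_quat(r).as_matrix()
def ray(f,u,v):
    d=np.array([[(u-f["cx"])/f["fx"],(v-f["cy"])/f["fy"]]])
    p=d.copy()
    for _ in range(20): p=d/(1+f["k1"]*(p**2).sum(1,keepdims=True))
    w=rot(f)@np.array([p[0,0],-p[0,1],-1]); return np.array(f["xyz"]),w
def onz(f,u,v,z):
    o,w=ray(f,u,v); return o+w*(z-o[2])/w[2]
def proj(f,P):
    c=rot(f).T@(np.array(P)-np.array(f["xyz"])); p=np.array([c[0],-c[1]])/-c[2]
    p=p*(1+f["k1"]*(p@p)); return np.array([f["fx"]*p[0]+f["cx"],f["fy"]*p[1]+f["cy"]])
def tri(obs):
    A=np.zeros((3,3));b=np.zeros(3)
    for f,u,v in obs:
        o,w=ray(f,u,v);w=w/np.linalg.norm(w);M=np.eye(3)-np.outer(w,w);A+=M;b+=M@o
    return np.linalg.solve(A,b)
def save(f,n): cv2.imwrite("pics/"+n,f["color"][:,:,::-1])
E
python3 - <<'E'
from h import *
for n in ["scene","side","wrist"]:
    f=grab_frame(n); save(f,n+"0.png"); print(n,np.round(f["xyz"],3),np.round(rot(f),2).tolist(),f["fx"],f["k1"])
    if n=="wrist": continue
    for t in ["press","green_weight","brass_weight","blue_weight","red_weight","petri_dish","dropper_a","beaker","tube_brush"]:
        for m in masks_of(t,n):
            e=m["extent"]; print(t,round(m["conf"],2),np.round(e),np.round(onz(f,e[0],e[1],.01),3)[:2])
s=get_state();print(s)
E
```

```text
scene [ 1.249 -0.263  0.657] [[0.32, -0.58, 0.75], [0.95, 0.18, -0.26], [0.01, 0.8, 0.61]] 493.9165281830421 -0.09603185128611487
press 0.73 [395. 237.  58.  72.] [0.486 0.185]
green_weight 0.74 [397. 226.  34.  19.] [0.45  0.209]
green_weight 0.27 [398. 236.  57.  76.] [0.484 0.193]
brass_weight 0.78 [114. 260.  40.  31.] [ 0.384 -0.405]
brass_weight 0.76 [204. 296.  45.  38.] [ 0.545 -0.241]
brass_weight 0.68 [161. 274.  30.  21.] [ 0.457 -0.315]
blue_weight 0.76 [255. 324.  30.  26.] [ 0.646 -0.165]
red_weight 0.84 [252. 269.  30.  24.] [ 0.497 -0.137]
petri_dish 0.9 [343. 363.  54.  43.] [ 0.773 -0.048]
dropper_a 0.87 [505. 280.  33.  46.] [0.685 0.333]
dropper_a 0.71 [471. 298.  26.  51.] [0.706 0.239]
dropper_a 0.63 [398. 226.  32.  22.] [0.449 0.21 ]
beaker 0.64 [172. 348.  48.  68.] [ 0.657 -0.312]
tube_brush 0.7 [405. 190.  35.  34.] [0.317 0.296]
side [-0.243  0.683  0.709] [[-0.66, 0.39, -0.64], [-0.75, -0.33, 0.57], [0.01, 0.86, 0.51]] 583.3493522350055 -0.13611690336219864
press 0.78 [267. 301.  62.  82.] [0.567 0.124]
green_weight 0.89 [261. 290.  27.  27.] [0.609 0.111
[... 681 characters left out ...]
 'qpos': array([-1.30299316e+00,  2.86292477e-01,  1.57669024e+00, -4.02125094e-06,
        1.27859290e+00, -1.50013091e-01]), 'joint_velocities': array([ 0.00104005, -0.00034534, -0.00043953, -0.00019262, -0.00050799,
        0.00068105]), 'joint_efforts': array([ 2.75841121e-04, -4.05975115e+01, -2.92943501e+01, -1.28527536e-04,
        6.00375424e-04,  2.81116080e-06]), 'tool_pos': array([ 0.27390765, -0.61691866,  0.23133518]), 'ee_rot': array([ 9.78257822e-01,  2.07392461e-01, -1.42055523e-06,  8.61879197e-06]), 'contact_force': array([ 0.22995794, -0.97342631,  0.22804505]), 'torque': array([ 0.0155408 , -0.04188479,  0.01661891]), 'grasp_force': 0.0, 'grip_width': 0.08544061835675536}
```

View scene.

View pics/scene0.png

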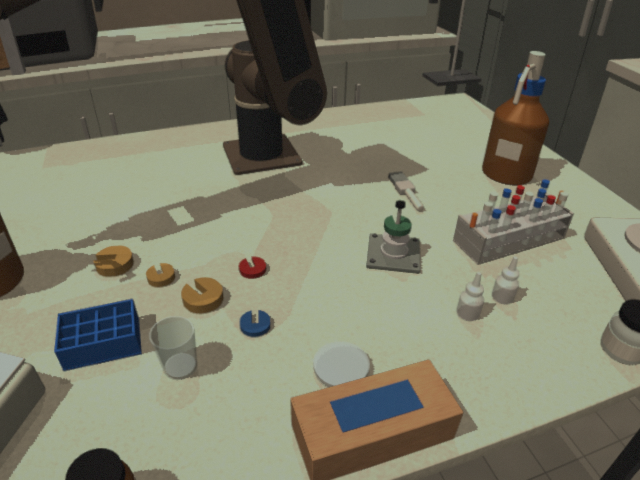

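View pics/side0.png

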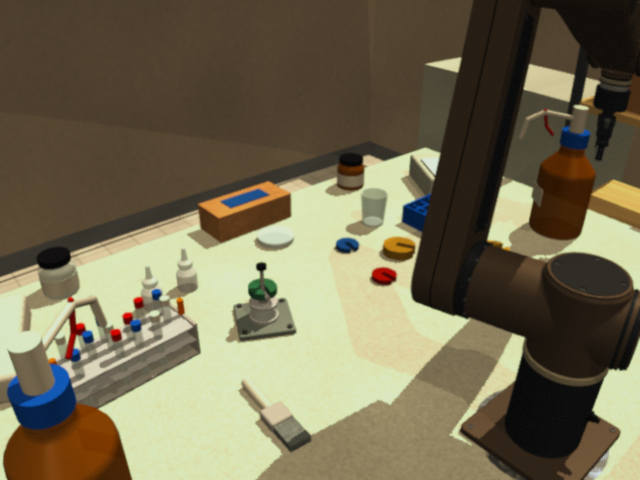

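Run:
```python
from h import *
f=grab_frame("scene");g=grab_frame("side")
def P(n,a,b): p=tri([(f,*a),(g,*b)]); print(n,np.round(p,3),np.round(proj(f,p)-a,1),np.round(proj(g,p)-b,1))
P("head top",(400,204),(262,267))
P("green",(397,226),(261,290))
P("brass_s?",(161,274),(401,250));P("blue",(255,323),(346,245));P("red",(252,268),(382,273))
P("basecentre",(394,252),(265,319))
print(onz(f,0,285,0),onz(g,560,235,0), onz(f,161,274,.016))
for n,(u,v) in dict(b1=(114,260),b2=(161,274),b3=(204,296)).items(): print(n,onz(f,u,v,.01))
for m in masks_of("brass_weight","scene"): # apparent size
    ys,xs=np.where(m["pixels"]);p=[onz(f,x,y,.016)[:2] for x,y in zip(xs,ys)];p=np.array(p);print(m["extent"],np.sqrt(cv2.contourArea(cv2.convexHull(p.astype(np.float32)))*4/np.pi),p.mean(0))
# slot look of green
c=cv2.resize(f["color"][185:285,340:450],None,fx=5,fy=5,interpolation=3)
d=cv2.resize(g["color"][250:350,215:325],None,fx=5,fy=5,interpolation=3)
cv2.imwrite("pics/press.png",cv2.resize(np.hstack([c,d]),(800,364))[:,:,::-1])
```

```text
head top [0.528 0.161 0.127] [-0.6 -0.1] [-0.6  0.1]
green [0.53  0.162 0.074] [0.4 0.1] [ 0.5 -0.1]
brass_s? [ 0.522 -0.28   0.027] [19.2 11.2] [14.4 -9.5]
blue [ 0.639 -0.164  0.006] [0.2 0.1] [ 0.1 -0.1]
red [ 0.492 -0.136  0.009] [-0.1 -0.1] [-0.1  0.1]
basecentre [0.528 0.161 0.005] [-0.9 -0.2] [-1.   0.1]
[ 0.38092812 -0.63613037  0.        ] [ 0.32820157 -0.6360991   0.        ] [ 0.46453481 -0.31354907  0.016     ]
b1 [ 0.38260235 -0.40493953  0.01      ]
b2 [ 0.45718711 -0.3140227   0.01      ]
b3 [ 0.5462264  -0.24105713  0.01      ]
[115.3, 261.6, 39.4, 29.9] 0.09170728324398002 [ 0.39338203 -0.40405034]
[160.6, 274.0, 27.0, 24.3] 0.06364062558893967 [ 0.46914497 -0.31531801]
[201.3, 296.4, 42.7, 38.6] 0.08906078551759608 [ 0.55047738 -0.24311331]
```

View pics/press.png

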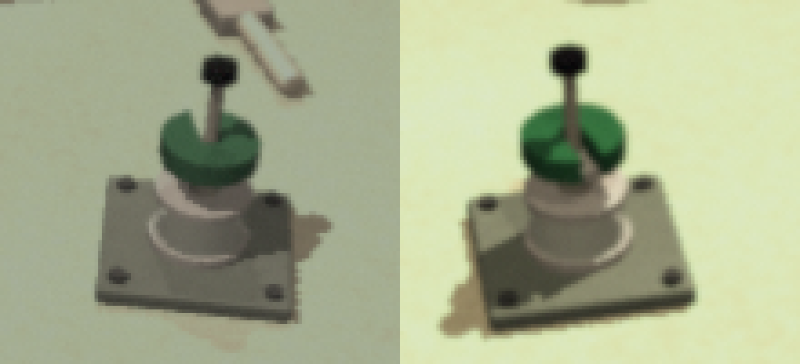

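Brass look-alikes: (114,260) ~90 mm, (204,296) ~88 mm, (161,274) ~60 mm → the smallest, at (161,274), is the target; I check it close up with the wrist camera.

{"op": "arm_command", "data": {"targets": [{"twist": [0,0,0],"offset": [20,-46,0],"claw": 1},{"twist": [0,0,0],"offset": [20,-46,0],"claw": 1},{"twist": [0,0,0],"offset": [40,-18,5],"claw": 1},{"twist": [0,0,0],"offset": [40,-18,5],"claw": 1},{"twist": [0,0,0],"offset": [40,-18,5],"claw": 1},{"twist": [0,0,0],"offset": [40,-18,5],"claw": 1},{"twist": [0,0,0],"offset": [40,-18,5],"claw": 1},{"twist": [0,0,0],"offset": [40,-18,5],"claw": 1},{"twist": [0,0,0],"offset": [0,0,0],"claw": 1},{"twist": [0,0,0],"offset": [0,0,0],"claw": 1}]}}

```text
time_s: 2.2
tool_pos: [0.4491, -0.3202, 0.2013]
ee_rot: [0.978, 0.209, -0.0, 0.0]
contact_force: [0.4, -1.1, -0.2]
grip_width: 0.0856
grasp_force: 0.0
```

Run:
```python
from h import *
f=grab_frame("wrist"); save(f,"w1.png")
for m in masks_of("brass_weight","wrist"):
    ys,xs=np.where(m["pixels"]);print(m["conf"],m["extent"],xs.mean(),ys.mean(),onz(f,*m["extent"][:2],.016))
s=get_state();print(s["tool_pos"],s["ee_rot"],s["time_s"],np.round(f["xyz"],4))
```

```text
0.97 [277.1, 72.7, 99.0, 99.4] 277.9562895291637 68.39564300773014 [ 0.54187893 -0.24323197  0.016     ]
0.62 [318.1, 207.1, 60.5, 68.6] 317.6258407079646 203.5387610619469 [ 0.45592295 -0.31715195  0.016     ]
[ 0.44830051 -0.32164535  0.20162425] [ 9.78325693e-01  2.07071737e-01 -5.31425221e-05  3.61666182e-04] 2.3 [ 0.5177 -0.2904  0.3437]
```

View pics/w1.png

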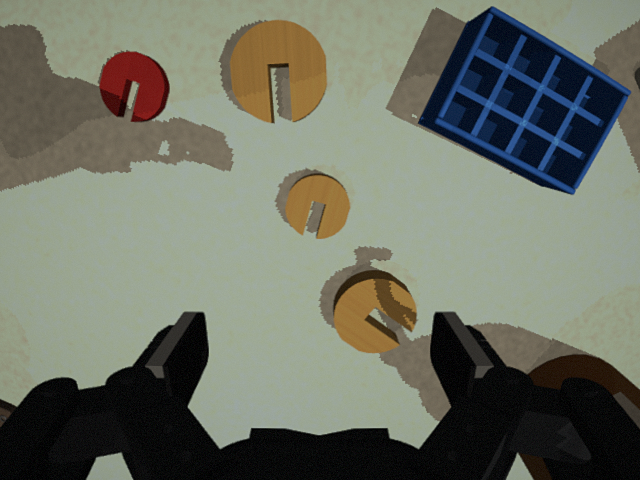

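```bash
cat >> h.py <<'E'
HSV=dict(brass=((8,70,110),(30,255,255)),blue=((100,110,40),(125,255,255)),green=((50,60,20),(95,255,255)))
def meas(f,color,c0,z,win=.045,fix=None,name=None,r=.028):
    """rectify plane z round c0 (2 px/mm... 4), return centre, slot angle (deg, world), diam"""
    s=4000; n=int(2*win*s)
    src=[];dst=[]
    g=np.linspace(-win,win,n)
    X,Y=np.meshgrid(g+c0[0],g[::-1]+c0[1])
    P=np.stack([X.ravel(),Y.ravel(),np.full(X.size,z)],1)-np.array(f["xyz"])
    c=P@rot(f); p=np.stack([c[:,0],-c[:,1]],1)/-c[:,2:]
    p*=1+f["k1"]*(p**2).sum(1,keepdims=True)
    u=(f["fx"]*p[:,0]+f["cx"]).reshape(n,n).astype(np.float32);v=(f["fy"]*p[:,1]+f["cy"]).reshape(n,n).astype(np.float32)
    im=cv2.remap(f["color"],u,v,cv2.INTER_LINEAR)
    h=cv2.cvtColor(im,cv2.COLOR_RGB2HSV); m=cv2.inRange(h,*HSV[color])
    k,l,st,ce=cv2.connectedComponentsWithStats(m); i=1+np.argmax(st[1:,4]-40*0); m=(l==i).astype(np.uint8)
    cs,_=cv2.findContours(m,cv2.RETR_EXTERNAL,cv2.CHAIN_APPROX_NONE); hull=cv2.convexHull(max(cs,key=len))
    (cx,cy),rr=cv2.minEnclosingCircle(hull)
    if fix is not None: cx,cy=(fix[0]-c0[0]+win)*s,(win-fix[1]+c0[1])*s
    # slot: by template, maximise non-colour in slot strip + colour elsewhere
    best=None; R_=r*s
    yy,xx=np.mgrid[:n,:n]
    def cost(q):
        dx=xx-q[0];dy=-(yy-q[1]);a=q[2];X=dx*np.cos(a)+dy*np.sin(a);Y=-dx*np.sin(a)+dy*np.cos(a)
        t=(dx*dx+dy*dy<R_**2)&~((abs(Y)<.006*s)&(X>-.005*s)); return np.mean(t!=(m>0))
    best=min((cost((cx,cy,a)),a) for a in np.radians(np.arange(0,360,6))); q=[cx,cy,best[1]]
    for st_ in (6,3,1.5,.7):
        for _ in range(6):
            c=[(q[0]+i*st_,q[1]+j*st_,q[2]+k*st_/60) for i in ((-1,0,1) if fix is None else (0,)) for j in ((-1,0,1) if fix is None else (0,)) for k in (-1,0,1)]
            b=min(c,key=cost)
            if list(b)==list(q): break
            q=list(b)
    x=q[0]/s-win+c0[0]; y=win-q[1]/s+c0[1]
    if name:
        o=im.copy();cv2.circle(o,(int(q[0]),int(q[1])),int(R_),(255,0,255),1)
        cv2.line(o,(int(q[0]),int(q[1])),(int(q[0]+R_*np.cos(q[2])),int(q[1]-R_*np.sin(q[2]))),(255,0,255),1)
        o=np.hstack([o,cv2.merge([m*255]*3)]);cv2.imwrite("pics/"+name,o[:,:,::-1])
    return np.array([x,y]),np.degrees(q[2]),2*rr/s,cost(q)
E
python3 - <<'E'
from h import *
f=grab_frame("wrist");print(meas(f,"brass",(.456,-.317),.016,name="m1.png"))
s=get_state();t=R.from_quat(s["ee_rot"]).as_matrix();print(s["tool_pos"],t.round(4))
E
```

```text
(array([ 0.45490769, -0.31637428]), np.float64(189.13521102434592), 0.05705881118774414, np.float64(0.007623456790123457))
[ 0.44811579 -0.32195496  0.20167216] [[ 9.146e-01  4.044e-01  2.000e-04]
 [ 4.044e-01 -9.146e-01 -7.000e-04]
 [-1.000e-04  7.000e-04 -1.000e+00]]
```

View pics/m1.png

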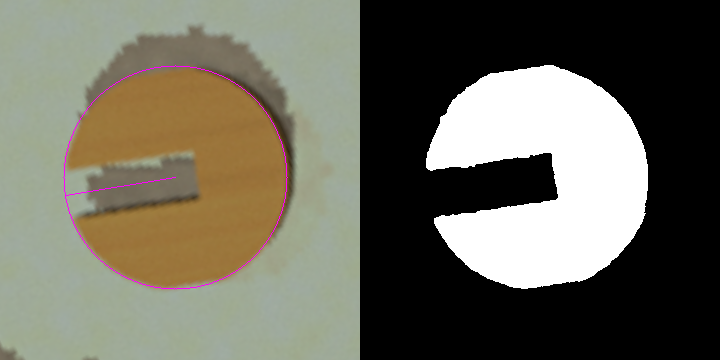

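Run:
```python
from h import *
for n in("scene","side"):
    f=grab_frame(n);print(meas(f,"green",(.528,.161),.084,name="g_%s.png"%n))
a=[cv2.imread("pics/g_%s.png"%n) for n in("scene","side")];cv2.imwrite("pics/g.png",cv2.resize(np.vstack(a),(600,600)))
s=get_state();print(s["qpos"],s["time_s"])
```

```text
(array([0.53884837, 0.15578025]), np.float64(157.87774561935547), 0.0707696533203125, np.float64(0.0842283950617284))
(array([0.524875, 0.17075 ]), np.float64(253.70281653651884), 0.07345964813232422, np.float64(0.15459876543209877))
[-8.07137262e-01  4.18587202e-02  1.90994591e+00 -1.47614970e-04
  1.18930016e+00  3.48039919e-01] 2.45
```

View pics/g.png

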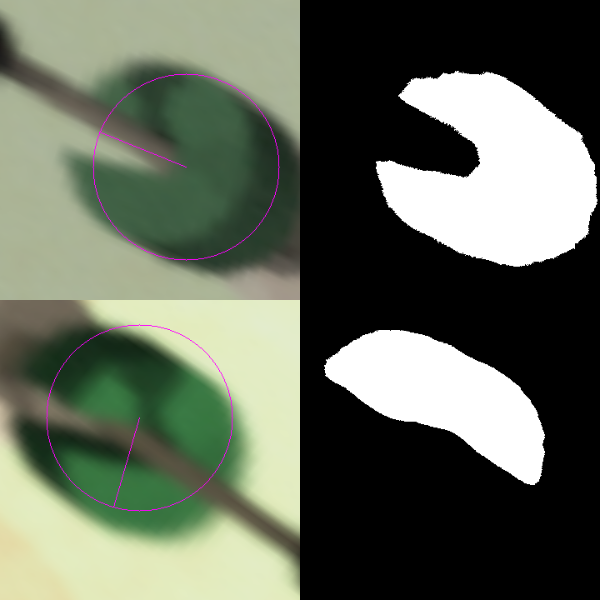

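{"op": "arm_command", "data": {"targets": [{"twist": [0,0,0],"offset": [8.5,-2.4,0],"claw": 0.6},{"twist": [0,0,7.4],"offset": [0,0,45],"claw": 0.6},{"twist": [0,0,7.4],"offset": [0,0,45],"claw": 0.6},{"twist": [0,0,0],"offset": [0,0,45],"claw": 0.6},{"twist": [0,0,0],"offset": [0,0,0],"claw": 0.6},{"twist": [0,0,0],"offset": [0,0,0],"claw": 0.6}]}}

```text
time_s: 3.05
tool_pos: [0.4554, -0.3152, 0.0664]
ee_rot: [0.997, 0.08, -0.0, -0.001]
contact_force: [-0.1, -0.2, 0.3]
grip_width: 0.0683
grasp_force: 0.0
```

```bash
cat >> h.py <<'E'
def rel(p,ang,slot_off=None):
    s=get_state();M=R.from_quat(s["ee_rot"]).as_matrix();d=np.array([p[0],p[1]])-s["tool_pos"][:2]
    tx=np.degrees(np.arctan2(M[1,0],M[0,0]))
    print("t",round(s["time_s"],2),"tcp",s["tool_pos"].round(4),"toolx",tx.round(2),"tilt",M[:,2].round(4),"d tool mm",(1000*(M[:2,:2].T@d)).round(1),"twist z needed",round((tx-ang+90)%180-90,2),"w",round(s["grip_width"],4),"F",s["contact_force"].round(1))
E
python3 - <<'E'
from h import *
f=grab_frame("wrist");save(f,"w2.png");c,a,d,e=meas(f,"brass",(.455,-.316),.016,name="m2.png");print(c,a,d,e)
rel(c,a)
E
```

```text
[ 0.45535141 -0.31649219] 108.76394372684109 0.055964073181152346 0.11987654320987655
t 3.1 tcp [ 0.4566 -0.3164  0.0684] toolx 9.13 tilt [ 0.0022 -0.0021 -1.    ] d tool mm [-1.2 -0.1] twist z needed 80.36 w 0.0684 F [0.8 0.5 1. ]
```

View pics/w2.png

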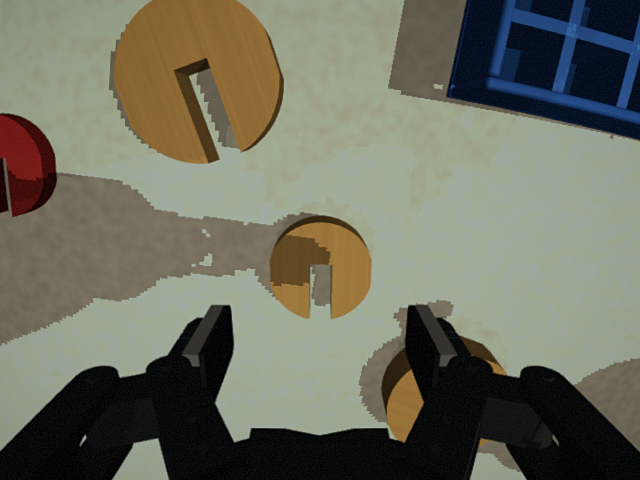

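{"op": "arm_command", "data": {"targets": [{"twist": [0,0,0],"offset": [-0.5,0,35],"claw": 0.6},{"twist": [0,0,0],"offset": [0,0,22],"claw": 0.6},{"twist": [0,0,0],"offset": [0,0,10],"claw": 0.6},{"twist": [0,0,0],"offset": [0,0,3],"claw": 0.6},{"twist": [0,0,0],"offset": [0,0,0],"claw": 0.6}]}}

```text
time_s: 3.6
tool_pos: [0.4561, -0.3164, -0.0019]
ee_rot: [0.997, 0.08, 0.001, 0.001]
contact_force: [-0.5, 0.1, 0.6]
grip_width: 0.0685
grasp_force: 0.0
```

{"op": "arm_command", "data": {"targets": [{"twist": [0,0,0],"offset": [0,0,0],"claw": -0.2},{"twist": [0,0,0],"offset": [0,0,0],"claw": -0.2},{"twist": [0,0,0],"offset": [0,0,0],"claw": -0.2},{"twist": [0,0,0],"offset": [0,0,0],"claw": -0.2}], "newtons": 50}}

```text
time_s: 4.0
tool_pos: [0.4564, -0.3166, -0.0014]
ee_rot: [0.997, 0.08, 0.001, 0.002]
contact_force: [0.0, 0.2, 6.9]
grip_width: 0.0526
grasp_force: 55.0
```

{"op": "arm_command", "data": {"targets": [{"twist": [0,0,0],"offset": [0,0,-20],"claw": -0.2},{"twist": [0,0,0],"offset": [0,0,-45],"claw": -0.2},{"twist": [0,0,0],"offset": [0,0,-45],"claw": -0.2},{"twist": [0,0,0],"offset": [0,0,-45],"claw": -0.2},{"twist": [0,0,0],"offset": [0,0,-45],"claw": -0.2},{"twist": [0,0,0],"offset": [6,-20,0],"claw": -0.2},{"twist": [0,0,0],"offset": [6,-40,0],"claw": -0.2},{"twist": [0,0,0],"offset": [6,-40,0],"claw": -0.2},{"twist": [0,0,0],"offset": [6,-40,0],"claw": -0.2},{"twist": [0,0,0],"offset": [6,-40,0],"claw": -0.2}]}}

```text
time_s: 5.0
tool_pos: [0.455, -0.1309, 0.1956]
ee_rot: [0.997, 0.079, -0.0, -0.0]
contact_force: [0.6, -0.0, -2.6]
grip_width: 0.0528
grasp_force: 54.1
```

{"op": "arm_command", "data": {"targets": [{"twist": [0,0,0],"offset": [6,-40,0],"claw": -0.2},{"twist": [0,0,0],"offset": [6,-40,0],"claw": -0.2},{"twist": [0,0,0],"offset": [6,-40,0],"claw": -0.2},{"twist": [0,0,0],"offset": [6,-40,0],"claw": -0.2},{"twist": [0,0,0],"offset": [6,-40,0],"claw": -0.2},{"twist": [0,0,0],"offset": [6,-40,0],"claw": -0.2},{"twist": [0,0,0],"offset": [6,-40,0],"claw": -0.2},{"twist": [0,0,0],"offset": [0,0,0],"claw": -0.2},{"twist": [0,0,0],"offset": [0,0,0],"claw": -0.2}]}}

```text
time_s: 5.9
tool_pos: [0.4521, 0.1511, 0.1956]
ee_rot: [0.997, 0.081, -0.001, 0.0]
contact_force: [0.4, 0.3, -2.6]
grip_width: 0.0529
grasp_force: 54.2
```

Run:
```python
from h import *
f=grab_frame("wrist");save(f,"w3.png")
r=meas(f,"green",(.528,.161),.084,name="m3.png");print(r)
rel((.528,.161),0);print(get_state()["grasp_force"])
a=cv2.resize(f["color"],(480,360));b=cv2.resize(cv2.imread("pics/m3.png"),(480,240))[:,:,::-1]
cv2.imwrite("pics/v3.png",np.vstack([a,b])[:,:,::-1])
print(proj(f,(.528,.161,.132)),proj(f,(.528,.161,.084)))
```

```text
(array([0.52972661, 0.16068226]), np.float64(168.0), 0.05568685913085938, np.float64(0.04095679012345679))
t 5.95 tcp [0.4523 0.1503 0.1957] toolx 9.19 tilt [-1.2e-03 -6.0e-04 -1.0e+00] d tool mm [76.4  1.5] twist z needed 9.19 w 0.0523 F [ 0.2 -0.1 -3.2]
54.172457456588745
[322.18453243 122.87240917] [321.54846621 123.39946876]
```

View pics/v3.png

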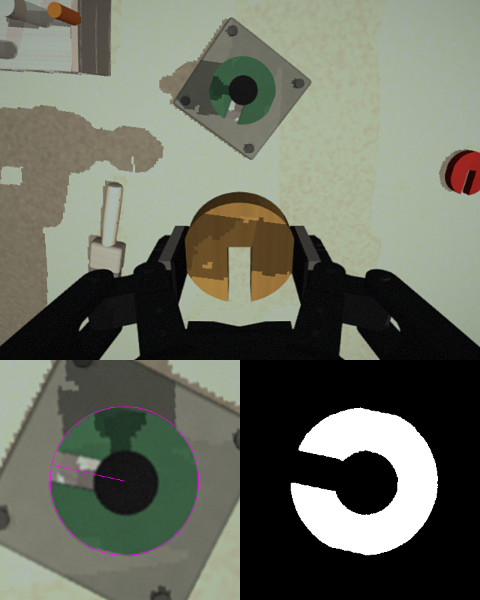

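Run:
```python
import h; from h import *
h.HSV["brass"]=((5,70,40),(30,255,255))
f=grab_frame("wrist")
r=meas(f,"brass",(.4515,.150),.213,name="m4.png");print(r);rel(r[0],r[1])
print(rot(f).round(4).tolist(),f["xyz"])
```

```text
(array([0.4517462, 0.1494837]), np.float64(189.13521102434592), 0.06103012466430664, np.float64(0.03278549382716049))
t 6.0 tcp [0.4526 0.1498 0.1958] toolx 9.12 tilt [-1.e-03 -5.e-04 -1.e+00] d tool mm [-0.9  0.1] twist z needed -0.02 w 0.0527 F [-0.2  0.  -2.6]
[[0.1599, 0.9431, 0.2916], [-0.9871, 0.1527, 0.0476], [0.0003, -0.2955, 0.9554]] [0.52661381 0.16154688 0.33806664]
```

{"op": "arm_command", "data": {"targets": [{"twist": [0,0,0],"offset": [33,-38.6,0],"claw": -0.2},{"twist": [0,0,0],"offset": [32.5,-38.6,0],"claw": -0.2},{"twist": [0,0,-8.24],"offset": [0,0,0],"claw": -0.2},{"twist": [0,0,-8.24],"offset": [0,0,0],"claw": -0.2},{"twist": [0,0,-8.24],"offset": [0,0,0],"claw": -0.2},{"twist": [0,0,-8.24],"offset": [0,0,0],"claw": -0.2},{"twist": [0,0,-8.24],"offset": [0,0,0],"claw": -0.2},{"twist": [0,0,-8.24],"offset": [0,0,0],"claw": -0.2},{"twist": [0,0,-8.24],"offset": [0,0,0],"claw": -0.2},{"twist": [0,0,-8.24],"offset": [0,0,0],"claw": -0.2}]}}

```text
time_s: 7.0
tool_pos: [0.5051, 0.2342, 0.196]
ee_rot: [0.792, 0.61, -0.0, -0.0]
contact_force: [0.1, -0.3, -2.4]
grip_width: 0.0528
grasp_force: 54.4
```

{"op": "arm_command", "data": {"targets": [{"twist": [0,0,-8.24],"offset": [0,0,0],"claw": -0.2},{"twist": [0,0,-8.24],"offset": [0,0,0],"claw": -0.2},{"twist": [0,0,-8.24],"offset": [0,0,0],"claw": -0.2},{"twist": [0,0,-8.24],"offset": [0,0,0],"claw": -0.2},{"twist": [0,0,0],"offset": [0,0,40],"claw": -0.2},{"twist": [0,0,0],"offset": [0,0,40],"claw": -0.2},{"twist": [0,0,0],"offset": [0,0,22],"claw": -0.2},{"twist": [0,0,0],"offset": [0,0,0],"claw": -0.2},{"twist": [0,0,0],"offset": [0,0,0],"claw": -0.2}]}}

```text
time_s: 7.9
tool_pos: [0.5053, 0.2349, 0.0946]
ee_rot: [0.588, 0.809, -0.0, -0.0]
contact_force: [0.9, -0.6, -2.5]
grip_width: 0.0525
grasp_force: 54.3
```

Run:
```python
from h import *
rel((.5298,.1605),108)
f=grab_frame("scene");g=grab_frame("side")
c=cv2.resize(f["color"][150:270,330:490],(640,480));d=cv2.resize(g["color"][220:340,170:330],(640,480))
cv2.imwrite("pics/v4.png",cv2.resize(np.hstack([c,d]),(800,300))[:,:,::-1])
```

```text
t 7.9 tcp [0.5053 0.2349 0.0946] toolx 107.91 tilt [-1.e-04 -1.e-04 -1.e+00] d tool mm [-78.3   0.4] twist z needed -0.09 w 0.0525 F [ 0.9 -0.6 -2.5]
```

View pics/v4.png

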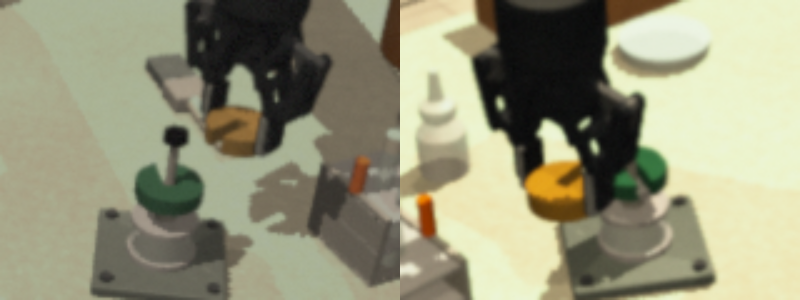

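{"op": "arm_command", "data": {"targets": [{"twist": [0,0,0],"offset": [-5,0.4,5],"claw": -0.2},{"twist": [0,0,0],"offset": [-20,0,0],"claw": -0.2},{"twist": [0,0,0],"offset": [-20,0,0],"claw": -0.2},{"twist": [0,0,0],"offset": [-15,0,0],"claw": -0.2},{"twist": [0,0,0],"offset": [-7,0,0],"claw": -0.2},{"twist": [0,0,0],"offset": [-5,0,0],"claw": -0.2},{"twist": [0,0,0],"offset": [-2,0,0],"claw": -0.2},{"twist": [0,0,0],"offset": [-1,0,0],"claw": -0.2}]}}

```text
time_s: 8.8
tool_pos: [0.5283, 0.1649, 0.0893]
ee_rot: [0.588, 0.809, 0.0, -0.0]
contact_force: [-0.4, -0.8, -2.6]
grip_width: 0.0529
grasp_force: 54.4
```

{"op": "arm_command", "data": {"targets": [{"twist": [0,0,0],"offset": [-1,0,0],"claw": -0.2},{"twist": [0,0,0],"offset": [-1,0,0],"claw": -0.2},{"twist": [0,0,0],"offset": [-1,0,0],"claw": -0.2},{"twist": [0,0,0],"offset": [-0.5,0,0],"claw": -0.2},{"twist": [0,0,0],"offset": [0,0,0],"claw": -0.2}]}}

```text
time_s: 9.3
tool_pos: [0.5294, 0.1614, 0.0893]
ee_rot: [0.588, 0.809, -0.0, -0.0]
contact_force: [0.2, -0.2, -2.9]
grip_width: 0.0524
grasp_force: 54.4
```

Run:
```python
from h import *
rel((.5298,.1605),108)
```

```text
t 9.3 tcp [0.5294 0.1614 0.0893] toolx 108.02 tilt [-0.  0. -1.] d tool mm [-1.   0.1] twist z needed 0.02 w 0.0524 F [ 0.2 -0.2 -2.9]
```

{"op": "arm_command", "data": {"targets": [{"twist": [0,0,0],"offset": [-0.6,0,0],"claw": -0.2},{"twist": [0,0,0],"offset": [-0.6,0,0],"claw": -0.2},{"twist": [0,0,0],"offset": [0,0,0],"claw": -0.2}]}}

```text
time_s: 9.6
tool_pos: [0.5296, 0.1607, 0.0893]
ee_rot: [0.588, 0.809, 0.0, -0.001]
contact_force: [-1.0, 2.8, -2.0]
grip_width: 0.0524
grasp_force: 54.4
```

{"op": "arm_command", "data": {"targets": [{"twist": [0,0,0],"offset": [1,0,0],"claw": -0.2},{"twist": [0,0,0],"offset": [0,0,2.5],"claw": -0.2},{"twist": [0,0,0],"offset": [0,0,2],"claw": -0.2},{"twist": [0,0,0],"offset": [0,0,1],"claw": -0.2},{"twist": [0,0,0],"offset": [0,0,0.5],"claw": -0.2}]}}

```text
time_s: 10.1
tool_pos: [0.5294, 0.161, 0.083]
ee_rot: [0.588, 0.809, -0.0, -0.0]
contact_force: [-0.3, -0.3, -2.1]
grip_width: 0.0527
grasp_force: 54.4
```

{"op": "arm_command", "data": {"targets": [{"twist": [0,0,0],"offset": [0,0,0.5],"claw": -0.2},{"twist": [0,0,0],"offset": [0,0,0.5],"claw": -0.2},{"twist": [0,0,0],"offset": [0,0,0],"claw": -0.2}]}}

```text
time_s: 10.4
tool_pos: [0.5297, 0.1611, 0.0826]
ee_rot: [0.588, 0.809, 0.0, 0.0]
contact_force: [-0.8, -0.7, -1.3]
grip_width: 0.0525
grasp_force: 54.5
```

{"op": "arm_command", "data": {"targets": [{"twist": [0,0,0],"offset": [0,0,0.4],"claw": -0.2},{"twist": [0,0,0],"offset": [0,0,0],"claw": -0.2}]}}

```text
time_s: 10.6
tool_pos: [0.5297, 0.1612, 0.0826]
ee_rot: [0.588, 0.809, 0.0, 0.0]
contact_force: [-1.7, -1.1, 2.3]
grip_width: 0.0527
grasp_force: 55.0
```

{"op": "arm_command", "data": {"targets": [{"twist": [0,0,0],"offset": [0,0,0],"claw": 0.3},{"twist": [0,0,0],"offset": [0,0,0],"claw": 0.5},{"twist": [0,0,0],"offset": [0,0,0],"claw": 0.6},{"twist": [0,0,0],"offset": [0,0,-10],"claw": 0.6},{"twist": [0,0,0],"offset": [0,0,-30],"claw": 0.6},{"twist": [0,0,0],"offset": [0,0,-45],"claw": 0.6},{"twist": [0,0,0],"offset": [0,0,-45],"claw": 0.6},{"twist": [0,0,0],"offset": [0,0,0],"claw": 0.6}]}}

```text
time_s: 11.4
tool_pos: [0.534, 0.1618, 0.2214]
ee_rot: [0.588, 0.809, 0.006, 0.006]
contact_force: [0.0, -0.1, 1.4]
grip_width: 0.0685
grasp_force: 0.0
```

Run:
```python
import h; from h import *
h.HSV["brass"]=((5,70,40),(30,255,255))
f=grab_frame("scene");g=grab_frame("side")
c=cv2.resize(f["color"][170:270,350:450],(400,400),interpolation=3);d=cv2.resize(g["color"][240:340,215:315],(400,400),interpolation=3)
cv2.imwrite("pics/v5.png",np.hstack([c,d])[:,:,::-1])
rel((.5296,.1608),108)
```

```text
t 11.5 tcp [0.5306 0.1613 0.2146] toolx 108.02 tilt [ 4.8e-03  6.0e-04 -1.0e+00] d tool mm [-0.2 -1.1] twist z needed 0.02 w 0.0681 F [-0.4 -0.4 -0.3]
```

View pics/v5.png

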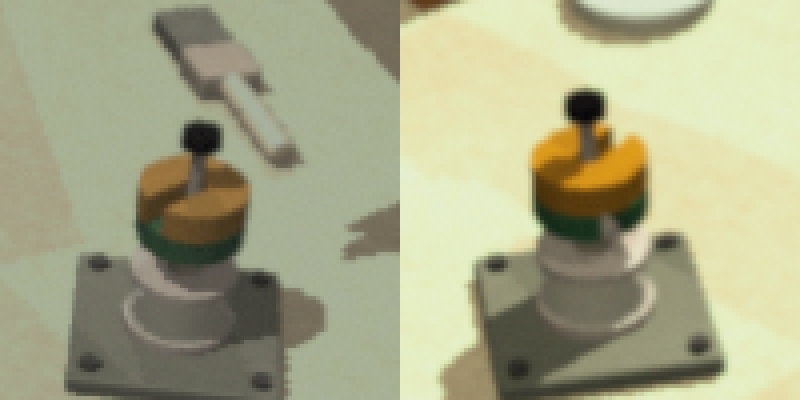

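Both views show the brass weight lying flat on the green one, with its slot about 120° from green's; now the blue one.

{"op": "arm_command", "data": {"targets": [{"twist": [0,0,0],"offset": [-25,0,0],"claw": 0.6},{"twist": [0,0,0],"offset": [-40,0,0],"claw": 0.6},{"twist": [0,0,0],"offset": [-40,0,0],"claw": 0.6},{"twist": [0,0,0],"offset": [-40,0,0],"claw": 0.6},{"twist": [0,0,0],"offset": [-40,0,0],"claw": 0.6},{"twist": [0,0,0],"offset": [-40,0,0],"claw": 0.6},{"twist": [0,0,0],"offset": [-40,0,0],"claw": 0.6},{"twist": [0,0,0],"offset": [-40,0,0],"claw": 0.6},{"twist": [0,0,0],"offset": [-37,2,0],"claw": 0.6},{"twist": [0,0,0],"offset": [0,0,0],"claw": 0.6}]}}

```text
time_s: 12.5
tool_pos: [0.637, -0.1675, 0.2095]
ee_rot: [0.589, 0.808, -0.001, -0.001]
contact_force: [0.5, 0.2, -0.1]
grip_width: 0.0685
grasp_force: 0.0
```

Run:
```python
from h import *
f=grab_frame("wrist");print([(m["conf"],m["extent"]) for m in masks_of("blue_weight","wrist")])
r=meas(f,"blue",(.639,-.164),.012,name="m6.png");print(r);rel(r[0],r[1])
```

```text
[(0.94, [322.8, 210.5, 63.5, 64.6])]
(array([ 0.63711489, -0.16458349]), np.float64(165.89915475118698), 0.0559980583190918, np.float64(0.012037037037037037))
t 12.6 tcp [ 0.6362 -0.1637  0.2097] toolx 107.92 tilt [-0.0036  0.002  -1.    ] d tool mm [-1.1  0.6] twist z needed -57.98 w 0.0684 F [ 0.1 -0.4 -0.7]
```

{"op": "arm_command", "data": {"targets": [{"twist": [0,0,0],"offset": [-1.1,0.6,0],"claw": 0.6},{"twist": [0,0,-8.28],"offset": [0,0,29],"claw": 0.6},{"twist": [0,0,-8.28],"offset": [0,0,29],"claw": 0.6},{"twist": [0,0,-8.28],"offset": [0,0,29],"claw": 0.6},{"twist": [0,0,-8.28],"offset": [0,0,29],"claw": 0.6},{"twist": [0,0,-8.28],"offset": [0,0,29],"claw": 0.6},{"twist": [0,0,-8.28],"offset": [0,0,0],"claw": 0.6},{"twist": [0,0,-8.28],"offset": [0,0,0],"claw": 0.6},{"twist": [0,0,0],"offset": [0,0,0],"claw": 0.6},{"twist": [0,0,0],"offset": [0,0,0],"claw": 0.6}]}}

```text
time_s: 13.6
tool_pos: [0.6381, -0.1632, 0.0671]
ee_rot: [0.123, 0.992, 0.0, 0.0]
contact_force: [0.8, -0.5, 0.2]
grip_width: 0.0683
grasp_force: 0.0
```

Run:
```python
from h import *
f=grab_frame("wrist")
r=meas(f,"blue",(.637,-.1646),.012,name="m7.png");print(r);rel(r[0],r[1]);rel((.6371,-.1646),165.9)
```

```text
(array([ 0.63703268, -0.16482988]), np.float64(166.96563422446715), 0.056647510528564454, np.float64(0.01025462962962963))
t 13.65 tcp [ 0.6382 -0.1634  0.0673] toolx 165.89 tilt [ 4.e-04 -1.e-04 -1.e+00] d tool mm [ 0.8 -1.6] twist z needed -1.07 w 0.068 F [ 0.7 -0.7  0.4]
t 13.65 tcp [ 0.6382 -0.1634  0.0673] toolx 165.89 tilt [ 4.e-04 -1.e-04 -1.e+00] d tool mm [ 0.8 -1.4] twist z needed -0.01 w 0.068 F [ 0.7 -0.7  0.4]
```

{"op": "arm_command", "data": {"targets": [{"twist": [0,0,-0.5],"offset": [0.8,-1.5,0],"claw": 0.6},{"twist": [0,0,0],"offset": [0,0,35],"claw": 0.6},{"twist": [0,0,0],"offset": [0,0,22],"claw": 0.6},{"twist": [0,0,0],"offset": [0,0,9],"claw": 0.6},{"twist": [0,0,0],"offset": [0,0,3],"claw": 0.6},{"twist": [0,0,0],"offset": [0,0,0],"claw": 0.6},{"twist": [0,0,0],"offset": [0,0,0],"claw": -0.2},{"twist": [0,0,0],"offset": [0,0,0],"claw": -0.2},{"twist": [0,0,0],"offset": [0,0,0],"claw": -0.2},{"twist": [0,0,0],"offset": [0,0,0],"claw": -0.2}]}}

```text
time_s: 14.65
tool_pos: [0.6385, -0.1662, 0.0]
ee_rot: [0.118, 0.993, -0.0, 0.002]
contact_force: [-0.9, 0.2, 5.6]
grip_width: 0.0525
grasp_force: 53.8
```

{"op": "arm_command", "data": {"targets": [{"twist": [0,0,0],"offset": [0,0,-20],"claw": -0.2},{"twist": [0,0,0],"offset": [0,0,-45],"claw": -0.2},{"twist": [0,0,0],"offset": [0,0,-45],"claw": -0.2},{"twist": [0,0,0],"offset": [0,0,-45],"claw": -0.2},{"twist": [0,0,0],"offset": [0,0,-45],"claw": -0.2},{"twist": [0,0,0],"offset": [20,21.5,0],"claw": -0.2},{"twist": [0,0,0],"offset": [25,25,0],"claw": -0.2},{"twist": [0,0,0],"offset": [25,25,0],"claw": -0.2},{"twist": [0,0,0],"offset": [25,25,0],"claw": -0.2},{"twist": [0,0,0],"offset": [25,25,0],"claw": -0.2}]}}

```text
time_s: 15.65
tool_pos: [0.5468, -0.0181, 0.1966]
ee_rot: [0.118, 0.993, 0.0, -0.001]
contact_force: [-1.1, 0.6, -1.4]
grip_width: 0.0524
grasp_force: 53.4
```

{"op": "arm_command", "data": {"targets": [{"twist": [0,0,0],"offset": [25,25,0],"claw": -0.2},{"twist": [0,0,0],"offset": [25,25,0],"claw": -0.2},{"twist": [0,0,0],"offset": [25,25,0],"claw": -0.2},{"twist": [0,0,0],"offset": [25,25,0],"claw": -0.2},{"twist": [0,0,8.46],"offset": [0,0,0],"claw": -0.2},{"twist": [0,0,8.46],"offset": [0,0,0],"claw": -0.2},{"twist": [0,0,8.46],"offset": [0,0,0],"claw": -0.2},{"twist": [0,0,8.46],"offset": [0,0,0],"claw": -0.2},{"twist": [0,0,8.46],"offset": [0,0,0],"claw": -0.2},{"twist": [0,0,8.46],"offset": [0,0,0],"claw": -0.2}]}}

```text
time_s: 16.65
tool_pos: [0.4738, 0.1013, 0.1968]
ee_rot: [0.535, 0.845, -0.001, -0.001]
contact_force: [0.3, -0.9, -2.1]
grip_width: 0.0526
grasp_force: 53.4
```

{"op": "arm_command", "data": {"targets": [{"twist": [0,0,8.46],"offset": [0,0,0],"claw": -0.2},{"twist": [0,0,8.46],"offset": [0,0,0],"claw": -0.2},{"twist": [0,0,8.46],"offset": [0,0,0],"claw": -0.2},{"twist": [0,0,8.46],"offset": [0,0,0],"claw": -0.2},{"twist": [0,0,8.46],"offset": [0,0,0],"claw": -0.2},{"twist": [0,0,8.46],"offset": [0,0,0],"claw": -0.2},{"twist": [0,0,8.46],"offset": [0,0,0],"claw": -0.2},{"twist": [0,0,8.46],"offset": [0,0,0],"claw": -0.2},{"twist": [0,0,0],"offset": [0,0,0],"claw": -0.2},{"twist": [0,0,0],"offset": [0,0,0],"claw": -0.2}]}}

```text
time_s: 17.65
tool_pos: [0.4743, 0.1013, 0.1972]
ee_rot: [0.913, 0.408, -0.001, -0.0]
contact_force: [-0.5, -0.3, -2.1]
grip_width: 0.0522
grasp_force: 53.4
```

Run:
```python
import h; from h import *
f=grab_frame("wrist");h.HSV["blue"]=((95,90,20),(130,255,255));h.HSV["brass"]=((5,70,40),(30,255,255))
s=get_state();c=s["tool_pos"]
r=meas(f,"blue",c[:2],c[2]+.0125,name="m8.png");print("held",r);rel(r[0],r[1])
r=meas(f,"brass",(.5296,.1608),.100,name="m9.png");print("brass",r)
rel((.5296,.1608),48);print(s["contact_force"],s["qpos"])
```

```text
held (array([0.47549227, 0.10212547]), np.float64(48.00000000000001), 0.05837738418579102, np.float64(0.02330246913580247))
t 17.7 tcp [0.4744 0.1012 0.1974] toolx 48.19 tilt [-0.0011 -0.     -1.    ] d tool mm [1.4 0.2] twist z needed 0.19 w 0.0526 F [ 0.2 -1.3 -2.9]
brass (array([0.5298063 , 0.15990447]), np.float64(288.0), 0.05642940902709961, np.float64(0.03141203703703704))
t 17.7 tcp [0.4744 0.1012 0.1974] toolx 48.19 tilt [-0.0011 -0.     -1.    ] d tool mm [81.2  1.4] twist z needed 0.19 w 0.0526 F [ 0.2 -1.3 -2.9]
[ 0.21448339 -1.27378447 -2.86894982] [ 7.18074127e-04 -1.08986103e-01  2.06457850e+00 -2.10083094e-05
  1.18705796e+00  7.30485657e-01]
```

{"op": "arm_command", "data": {"targets": [{"twist": [0,0,0],"offset": [0,1.2,30],"claw": -0.2},{"twist": [0,0,0],"offset": [0,0,40],"claw": -0.2},{"twist": [0,0,0],"offset": [0,0,22],"claw": -0.2},{"twist": [0,0,0],"offset": [0,0,0],"claw": -0.2},{"twist": [0,0,0],"offset": [15,0,0],"claw": -0.2},{"twist": [0,0,0],"offset": [15,0,0],"claw": -0.2},{"twist": [0,0,0],"offset": [10,0,0],"claw": -0.2},{"twist": [0,0,0],"offset": [0,0,0],"claw": -0.2}]}}

```text
time_s: 18.5
tool_pos: [0.5047, 0.1315, 0.1077]
ee_rot: [0.913, 0.408, 0.002, 0.001]
contact_force: [-0.4, -0.3, -2.2]
grip_width: 0.0522
grasp_force: 53.4
```

Run:
```python
from h import *
rel((.5296,.1608),48)
```

```text
t 18.5 tcp [0.5047 0.1315 0.1077] toolx 48.15 tilt [ 3.7e-03  4.0e-04 -1.0e+00] d tool mm [38.4 -1. ] twist z needed 0.15 w 0.0522 F [-0.4 -0.3 -2.2]
```

{"op": "arm_command", "data": {"targets": [{"twist": [0,0,0],"offset": [0,0,0],"claw": -0.2},{"twist": [0,0,0],"offset": [0,0,0],"claw": -0.2}]}}

```text
time_s: 18.7
tool_pos: [0.5023, 0.1302, 0.106]
ee_rot: [0.913, 0.407, -0.0, 0.0]
contact_force: [-0.7, -0.1, -1.8]
grip_width: 0.0524
grasp_force: 53.4
```

Run:
```python
from h import *
rel((.5296,.1608),48)
```

```text
t 18.7 tcp [0.5023 0.1302 0.106 ] toolx 48.06 tilt [-2.e-04 -2.e-04 -1.e+00] d tool mm [41.  -0.2] twist z needed 0.06 w 0.0524 F [-0.7 -0.1 -1.8]
```

{"op": "arm_command", "data": {"targets": [{"twist": [0,0,0],"offset": [8,-0.4,0],"claw": -0.2},{"twist": [0,0,0],"offset": [12,0,0],"claw": -0.2},{"twist": [0,0,0],"offset": [9,0,0],"claw": -0.2},{"twist": [0,0,0],"offset": [5,0,0],"claw": -0.2},{"twist": [0,0,0],"offset": [2,0,0],"claw": -0.2},{"twist": [0,0,0],"offset": [1,0,0],"claw": -0.2},{"twist": [0,0,0],"offset": [1,0,0],"claw": -0.2},{"twist": [0,0,0],"offset": [0.5,0,0],"claw": -0.2},{"twist": [0,0,0],"offset": [0,0,0],"claw": -0.2}]}}

```text
time_s: 19.6
tool_pos: [0.5278, 0.159, 0.1059]
ee_rot: [0.913, 0.407, -0.0, -0.0]
contact_force: [-0.4, 0.7, -2.7]
grip_width: 0.0526
grasp_force: 53.4
```

{"op": "arm_command", "data": {"targets": [{"twist": [0,0,0],"offset": [0.6,0,0],"claw": -0.2},{"twist": [0,0,0],"offset": [0.6,0,0],"claw": -0.2},{"twist": [0,0,0],"offset": [0.6,0,0],"claw": -0.2},{"twist": [0,0,0],"offset": [0,0,0],"claw": -0.2}]}}

```text
time_s: 20.0
tool_pos: [0.5292, 0.1605, 0.106]
ee_rot: [0.913, 0.407, 0.0, -0.0]
contact_force: [-0.5, 0.6, -2.8]
grip_width: 0.0525
grasp_force: 53.4
```

{"op": "arm_command", "data": {"targets": [{"twist": [0,0,0],"offset": [0.6,0,0],"claw": -0.2},{"twist": [0,0,0],"offset": [0.6,0,0],"claw": -0.2},{"twist": [0,0,0],"offset": [0,0,0],"claw": -0.2}]}}

```text
time_s: 20.3
tool_pos: [0.5299, 0.1613, 0.1059]
ee_rot: [0.913, 0.407, -0.0, 0.0]
contact_force: [0.1, -0.9, -2.2]
grip_width: 0.0525
grasp_force: 53.4
```

{"op": "arm_command", "data": {"targets": [{"twist": [0,0,0],"offset": [0.6,0,0],"claw": -0.2},{"twist": [0,0,0],"offset": [0,0,0],"claw": -0.2}]}}

```text
time_s: 20.5
tool_pos: [0.5299, 0.1613, 0.1058]
ee_rot: [0.913, 0.407, -0.001, 0.0]
contact_force: [-1.5, -1.8, -1.2]
grip_width: 0.0527
grasp_force: 53.5
```

{"op": "arm_command", "data": {"targets": [{"twist": [0,0,0],"offset": [-1.3,0,0],"claw": -0.2},{"twist": [0,0,0],"offset": [0,0,2.5],"claw": -0.2},{"twist": [0,0,0],"offset": [0,0,1.5],"claw": -0.2},{"twist": [0,0,0],"offset": [0,0,1],"claw": -0.2},{"twist": [0,0,0],"offset": [0,0,0],"claw": -0.2}]}}

```text
time_s: 21.0
tool_pos: [0.5294, 0.1609, 0.1006]
ee_rot: [0.913, 0.407, -0.0, -0.0]
contact_force: [0.2, 0.1, -2.1]
grip_width: 0.0525
grasp_force: 53.4
```

{"op": "arm_command", "data": {"targets": [{"twist": [0,0,0],"offset": [0,0,0.5],"claw": -0.2},{"twist": [0,0,0],"offset": [0,0,0.5],"claw": -0.2},{"twist": [0,0,0],"offset": [0,0,0],"claw": -0.2}]}}

```text
time_s: 21.3
tool_pos: [0.5296, 0.1609, 0.1001]
ee_rot: [0.913, 0.407, 0.0, -0.0]
contact_force: [0.4, -0.1, -2.4]
grip_width: 0.0522
grasp_force: 53.5
```

{"op": "arm_command", "data": {"targets": [{"twist": [0,0,0],"offset": [0,0,0.5],"claw": -0.2},{"twist": [0,0,0],"offset": [0,0,0.4],"claw": -0.2},{"twist": [0,0,0],"offset": [0,0,0],"claw": -0.2}]}}

```text
time_s: 21.6
tool_pos: [0.5296, 0.1609, 0.1]
ee_rot: [0.913, 0.407, 0.0, 0.0]
contact_force: [-4.0, -0.5, 5.3]
grip_width: 0.0525
grasp_force: 54.1
```

{"op": "arm_command", "data": {"targets": [{"twist": [0,0,0],"offset": [0,0,-0.4],"claw": -0.2},{"twist": [0,0,0],"offset": [0,0,0],"claw": 0.3},{"twist": [0,0,0],"offset": [0,0,0],"claw": 0.5},{"twist": [0,0,0],"offset": [0,0,0],"claw": 0.6},{"twist": [0,0,0],"offset": [0,0,-10],"claw": 0.6},{"twist": [0,0,0],"offset": [0,0,-30],"claw": 0.6},{"twist": [0,0,0],"offset": [0,0,-45],"claw": 0.6},{"twist": [0,0,0],"offset": [0,0,-30],"claw": 0.6},{"twist": [0,0,0],"offset": [-35,0,0],"claw": 0.6},{"twist": [0,0,0],"offset": [-35,0,0],"claw": 0.6}]}}

```text
time_s: 22.6
tool_pos: [0.4834, 0.1085, 0.2171]
ee_rot: [0.913, 0.408, 0.002, 0.001]
contact_force: [-0.7, -0.6, 0.2]
grip_width: 0.068
grasp_force: 0.0
```

{"op": "arm_command", "data": {"targets": [{"twist": [0,0,0],"offset": [0,0,0],"claw": 0.6},{"twist": [0,0,0],"offset": [0,0,0],"claw": 0.6},{"twist": [0,0,0],"offset": [0,0,0],"claw": 0.6}]}}

```text
time_s: 22.9
tool_pos: [0.4833, 0.109, 0.215]
ee_rot: [0.913, 0.407, 0.001, 0.0]
contact_force: [-0.3, 0.1, -0.7]
grip_width: 0.068
grasp_force: 0.0
```

Run:
```python
import h; from h import *
f=grab_frame("wrist");h.HSV["blue"]=((95,90,20),(130,255,255));h.HSV["brass"]=((5,70,40),(30,255,255))
r=meas(f,"blue",(.5296,.1608),.112,name="m10.png");print("blue",r);rel((.5296,.1608),48)
o,n=np.array(f["xyz"]),None
S=grab_frame("scene");G=grab_frame("side")
for t in ["green_weight","brass_weight","blue_weight","red_weight"]:
    a=[(m["conf"],np.round(m["extent"])) for m in masks_of(t,"scene")];b=[(m["conf"],np.round(m["extent"])) for m in masks_of(t,"side")];print(t,a,b)
print([proj(S,(.5296,.1608,z)).round() for z in(.077,.092,.106)],[proj(G,(.5296,.1608,z)).round() for z in(.077,.092,.106)])
# layer check: colours down the outer wall nearest each camera
for F in(S,G):
    d=np.array(F["xyz"][:2])-(.5296,.1608);d/=np.linalg.norm(d)
    q=np.array([-d[1],d[0]])
    for a in(-50,-25,0,25,50):
        e=np.cos(np.radians(a))*d+np.sin(np.radians(a))*q
        print(a,[F["color"][tuple(proj(F,(.5296+.028*e[0],.1608+.028*e[1],z))[::-1].round().astype(int))].tolist() for z in(.077,.092,.106)])
```

```text
blue (array([0.53009778, 0.16085686]), np.float64(48.00000000000001), 0.05571431350708008, np.float64(0.03))
t 22.95 tcp [0.4834 0.1092 0.2149] toolx 48.07 tilt [ 9.e-04  2.e-04 -1.e+00] d tool mm [69.3 -0.1] twist z needed 0.07 w 0.0687 F [-0.3 -0.1 -0.4]
green_weight [(0.66, array([400., 230.,  28.,  14.]))] [(0.56, array([262., 295.,  29.,  11.]))]
brass_weight [(0.66, array([113., 261.,  39.,  29.])), (0.61, array([203., 297.,  44.,  34.])), (0.59, array([396., 225.,  25.,   8.]))] [(0.78, array([399., 248.,  28.,  21.])), (0.52, array([263., 287.,  24.,  15.]))]
blue_weight [(0.85, array([401., 211.,  31.,  18.]))] [(0.72, array([268., 300.,  65.,  80.])), (0.63, array([262., 278.,  35.,  20.]))]
red_weight [(0.63, array([253., 269.,  32.,  22.]))] [(0.7, array([383., 275.,  24.,  17.]))]
[array([397., 225.]), array([398., 219.]), array([399., 213.])] [array([262., 289.]), array([262., 282.]), array([261., 276.])]
-50 [[38, 55, 40], [80, 62, 35], [31, 45, 63]]
-25 [[39, 59, 42], [95, 74, 42], [30, 47, 67]]
0 [[42, 59, 43], [92, 70, 38], [32, 48, 67]]
25 [[34, 50, 36], [77, 59, 32], [26, 39, 56]]
50 [[31, 46, 33], [70, 54, 31], [20, 34, 52]]
-50 [[30, 50, 31], [73, 49, 11], [12, 30, 50]]
-25 [[21, 45, 25], [85, 56, 12], [14, 35, 58]]
0 [[24, 50, 30], [86, 58, 14], [12, 34, 58]]
25 [[71, 71, 58], [86, 58, 13], [12, 32, 55]]
50 [[27, 49, 29], [83, 55, 11], [17, 31, 49]]
```

```bash
python3 -c "
from bench import hand_in
print(hand_in())"
```

```text
the job is handed in; nothing more can be done
None
```

The press is loaded and handed in at about 23 s: brass lies flat on green and blue flat on brass, both centred round the stem to about 1 mm. The slots point at about 168° (green), 288° (brass) and 48° (blue), roughly 120° apart, and the arm is clear of everything.

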